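# Unlatch and open the sample case

## Task

Open the aluminium sample case so that its vials can be reached: flip the toggle latch on its front over towards the front until it snaps fully open, then raise the lid by its black tab until it stands nearly upright, and let go so that it stays open.

Things in the scene. Friction and masses are not known exactly. Their poses are not given: they have to be found in the camera images.
- lever_grip (a point): Centre of the black pad (28x24x9 mm) atop the steel latch lever at the front right of the fixed aluminium case (150 deep, 180 wide, 95 mm high). Latched, it stands up leaning 0.22 rad back; the point is 123 above the worktop, 28 above the lid's top, 9 in front of the lid; pivot 2 in front, 73 below. Behind it, over the lid, is free. Latched axes: x to the case's rear, y left, z up.
- latch (a joint): Latch lever angle (rad): 0 latched (its claw holds the lid shut), grows as the lever's upper end swings forwards, away from the lid, and down; 1.3 is its stop, fully open. Sprung over centre: about 3 N at the pad pushes it to the dead point at 0.5, whence it snaps by itself to 1.3.
- lid_tab (a point): Lid's pull tab: black bar, 14 mm wide (along y), 10 thick, jutting 50 mm level forwards from the lid's front, 90 mm left of the lever. The point is on its centre line, 32 mm out from the lid's front face, 82 mm above the worktop when shut; free at both sides and below. Axes are the lid's: shut, x points to the case's rear, y left, z up.
- case_lid (a joint): Lid angle (rad): 0 shut, grows as its front rises, 1.75 at its stop. Its hinge line runs along the lid's y at the case's rear: with the lid shut, 182 mm behind point lid_tab along x and 12 mm below it. The hinge is stiff, so the lid stays where it is left; unlatched, about 4 N at the tab raises it.

How it is judged:
By the outcome, as a careful person would: the job done as asked, in the order asked, and still so for the second after the job is handed in, with the robot touching nothing.
It also fails if it takes over 48 s, if anything falls off the work surface, if the arm or the gripper's body presses on something with over 40 N, if the wrist force passes 120 N, or if a joint passes its speed limit or range.

## Robot

A 7-joint arm with a two-finger parallel gripper is mounted at the origin on a cart in front of the work surface, level with it; the furniture and walls round the work are solid. World frame = base frame: x ahead of the robot, y to its left, z up, the work surface at z = 0. Lengths are in m, angles in rad, forces in N, time in s.
With the tool pointing down it reaches from about 0.425 to 0.925 m from the base axis. Payload 6.8 kg.
Tool frame: the origin (TCP) lies at the very end of the fingers, on their centre line; the grasp point (between the pads) lies 19 mm behind it; z points along the fingers, y is the line along which they close (so a half turn about z gives the same grasp; the last joint's range is limited). The gripper opens to 85 mm and grips with 20 to 120 N. Pads are 22 mm wide; open, the fingers measure 114 mm over their backs; the gripper's body (76 mm by 85 mm) begins 54 mm behind the grasp point. The pads swing forward as they close: fully open they stand 13 mm farther back than shut.
Start: joints at [-1.388, 0.477, 0.022, 1.555, -0.011, 1.109, -0.083], TCP at [0.194, 0.647, 0.231] pointing down, gripper open.
Joint ranges: [-2.96, 2.96], [-0.34, 2.1], [-1.41, 1.46], [0.24, 2.44], [-1.37, 4.51], [0.17, 1.92], [-2.96, 2.96]. Speed limits (rad/s): [2.39, 2.39, 3.14, 3.14, 3.14, 3.14, 3.14].

## Interface

Orientations are given as a unit quaternion [w, x, y, z].
In Python, from station import get_obs, read_camera, hand_in gives the robot as it stands.
- The arm moves only by the tool arm_command, never from a script. Its argument "commands" is one flat list of numbers, 7 for each row, row after row: the shift along the tool's x, y, z in m, then the turn, a rotation vector about the tool's x, y, z in degrees, then the opening, from 0 (shut) to 1 (fully open). In form: [tx, ty, tz, rx, ry, rz, fingers, tx, ty, tz, rx, ry, rz, fingers, ...]. A call has 1 to 8 rows; each row is the pose to reach, as a shift and turn from the pose commanded when the call began, along the tool's axes at that moment; what a row does not reach only later rows make up. A row lasts 1/10 s, in which the tool goes at most 50 mm and 8.59 degrees, less where a joint would pass 70% of its speed; a pose out of reach is approached as far as the arm can. A call with a gripper value outside its range is refused whole. The fingers move at their own pace and stop on an object; "force" is the grip in N (left out, the last holds). Time passes only in rows, so rows that repeat a pose let the fingers close. It gives the time, the measured TCP pose, the force, the opening and the grip force at its end, in the units of the state.
- get_obs(): the state, without advancing time (a new reading comes with each control period).
- read_camera(name): name is "scene" or "top" or "wrist"; returns a dict with "img" (400x640x3 uint8, red, green, blue), "camera_matrix" (3x3 intrinsics, pixels), "pose" (4x4, takes a point from camera to world coordinates). Camera axes: x right, y down, z forward; pixel columns grow to the right and rows downward; lengths in m; the calibration is good to about 2 mm. A picture is of the moment at which its call begins. There is no depth.
- hand_in(): hands the job in; it is judged then, once.
The state is a dict: "t": time; "q": joint angles; "joint_vel": joint speeds; "joint_torque": joint torques, N m; "eef_pos": TCP position; "tool_rot": TCP orientation; "contact_force": force on the tool from outside, world axes, zero at the start; "torque": the same for the moment, N m; "gripper_width": opening from 0.0 (shut) to 1.0 (fully open); "grasp_force": force on a finger pad.
Only numpy, scipy, OpenCV 4.12 (cv2) and the standard library are available. Lean on these libraries where they do the work, as an engineer would, in place of code of your own. Each camera call takes 0.05 s, during which the arm holds its last target. There are 200 camera calls.

## Working session

There is one attempt and no reset: what is moved stays moved. The work goes in short steps, Python scripts to look and compute and a tool call to move; the robot and the scene stay as the last step left them, time stands still between calls to the robot, and variables do not carry over. Pictures are saved under pics/ and viewed, at most 10 in all, crops included, and the job is handed in when it is done.

Besides the shell and the picture viewer there is one more tool, called after "Call:" in YAML: its name, and indented under it one key for each argument. arm_command: Moves the arm, as the interface text tells. Its arguments: {"type":"object","properties":{"commands":{"type":"array","items":{"type":"number"}},"force":{"type":"number"}},"required":["commands"]}

```bash
mkdir -p pics; python3 - <<'E'
from station import *
import cv2
o=get_obs();print({k:o[k] for k in('t','eef_pos','tool_rot')})
import numpy as np
for n in('scene','top'):
    c=read_camera(n);cv2.imwrite(f'pics/{n}0.png',c['img'][:,:,::-1]);print(n,c['camera_matrix'].round(1).tolist(),c['pose'].round(3).tolist())
E
```

```text
{'t': 0.0, 'eef_pos': array([0.19336069, 0.64606901, 0.23032203]), 'tool_rot': array([-6.49811319e-05,  1.44851511e-01,  9.89452968e-01, -9.26998976e-04])}
scene [[492.8, 0.0, 318.4], [0.0, 492.8, 197.5], [0.0, 0.0, 1.0]] [[0.583, -0.406, 0.703, 0.007], [-0.812, -0.266, 0.52, -0.357], [-0.024, -0.874, -0.485, 0.551], [0.0, 0.0, 0.0, 1.0]]
top [[494.6, 0.0, 311.5], [0.0, 494.6, 196.1], [0.0, 0.0, 1.0]] [[-0.13, -0.968, 0.215, 0.443], [-0.992, 0.128, -0.021, 0.119], [-0.007, -0.216, -0.976, 0.963], [0.0, 0.0, 0.0, 1.0]]
```

View pics/scene0.png

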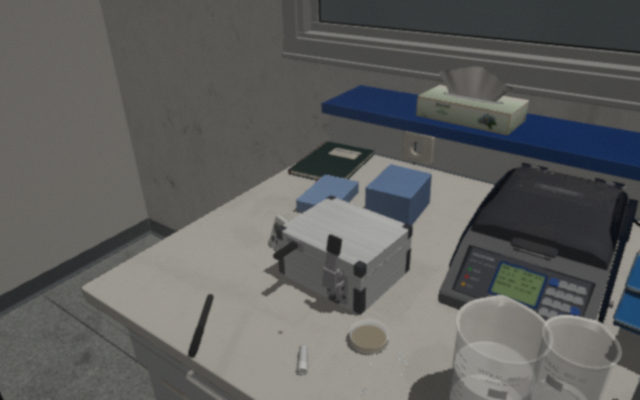

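View pics/top0.png

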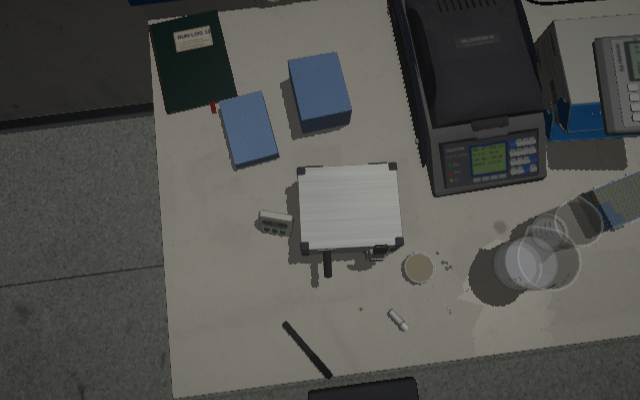

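The scene view shows the case with its tab near (287,250) and the latch pad near (334,243). In the top view the lid corners are about (298,165), (397,163), (403,245) and (302,250), the tab end is near (327,276), and the latch is near (378,250). I'll zoom in on both.

```bash
python3 - <<'E'
import cv2,numpy as np
a=cv2.imread('pics/top0.png')[150:290,285:415];b=cv2.imread('pics/scene0.png')[190:310,260:420]
f=lambda i,s:cv2.convertScaleAbs(cv2.resize(i,None,fx=s,fy=s,interpolation=cv2.INTER_CUBIC),alpha=1.5)
A=f(a,3);B=f(b,2.5)
p=np.zeros((420,790,3),np.uint8);p[:420,:390]=A;p[:300,390:790]=B
cv2.imwrite('pics/z0.png',p)
E
```

```text
(no output)
```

View pics/z0.png

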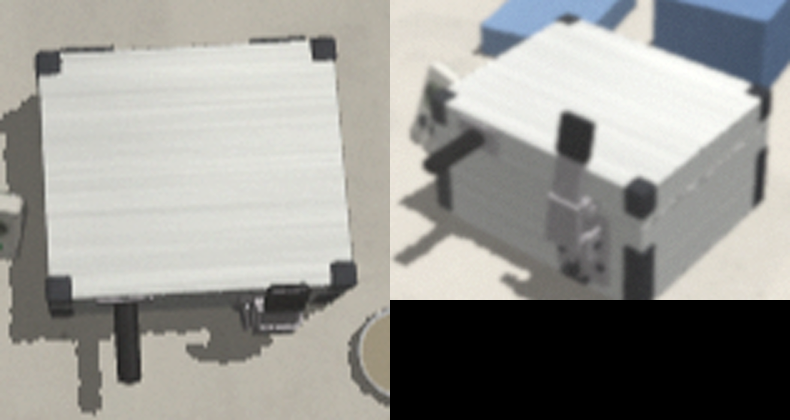

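```bash
python3 - <<'E'
import numpy as np,cv2
from scipy.optimize import least_squares
from station import *
cs={n:read_camera(n) for n in('scene','top')}
# case coords: x from lid front, y left from tab line
def model(w): # w: left side y
    return dict(FL=(0,w,.095),FR=(0,w-.18,.095),RL=(.15,w,.095),RR=(.15,w-.18,.095),tab=(-.05,0,.084),pad=(-.009,-.09,.123))
px={'top':dict(FL=(301,250.5),FR=(403.7,245),RL=(297.3,167),RR=(396.7,163.3),tab=(328,276.5),pad=(380.7,249)),
'scene':dict(FR=(360,265),RL=(331,196.5),RR=(411,227),pad=(334,244.8),tab=(276.8,256))}
def res(p):
    x,y,a,w=p;m=model(w);r=[];c,s=np.cos(a),np.sin(a)
    for n,d in px.items():
        T=np.linalg.inv(cs[n]['pose'])
        for k,uv in d.items():
            P=np.array([x+c*m[k][0]-s*m[k][1],y+s*m[k][0]+c*m[k][1],m[k][2],1])
            q=cs[n]['camera_matrix']@(T@P)[:3];r+=list(q[:2]/q[2]-uv)
    return r
f=least_squares(res,[.4,.1,.1,.05],loss='soft_l1');print(f.x,np.degrees(f.x[2]));print(np.round(res(f.x),1).reshape(-1,2).tolist())
x,y,a,w=f.x;c,s=np.cos(a),np.sin(a)
for n,(u,v) in dict(grip=(-.009,-.09),tab=(-.032,0),hinge=(.15,0)).items():print(n,x+c*u-s*v,y+s*u+c*v)
E
```

```text
[ 0.53742706  0.08449817 -0.08688718  0.04678713] -4.978268807237642
[[-0.1, -1.1], [-0.5, -0.1], [0.4, 0.1], [-0.3, -0.4], [0.7, 0.8], [0.4, 0.3], [-0.0, 2.3], [-0.1, -1.9], [1.1, -1.3], [-0.1, -0.3], [-2.0, -0.0]]
grip 0.5206510021718445 -0.004381321391963733
tab 0.5055477763653311 0.08727506174765981
hinge 0.6868612146609735 0.07148148414750048
```

The fit is good, with residuals of about 1–2 px. I'll move above the lid behind the lever, with the fingers shut.

Call:
arm_command:
  commands: [-0.549,-0.519,0,0,0,-11.7,0,-0.549,-0.519,0,0,0,-11.7,0,-0.549,-0.519,0,0,0,-11.7,0,-0.549,-0.519,0,0,0,-11.7,0,-0.549,-0.519,0,0,0,-11.7,0,-0.549,-0.519,0,0,0,-11.7,0,-0.549,-0.519,0,0,0,-11.7,0,-0.549,-0.519,0,0,0,-11.7,0]

```text
t: 1.0
eef_pos: [0.3939, 0.2981, 0.2314]
tool_rot: [0.0, 0.043, 0.999, 0.0]
contact_force: [0.7, -0.2, -0.0]
gripper_width: -0.003
grasp_force: 0.0
```

```bash
cat >h.py <<'E'
import numpy as np
from scipy.spatial.transform import Rotation as R
from station import *
F=np.array([.5374,.0845]);A=-.0869
def case(u,v,z):
    c,s=np.cos(A),np.sin(A);return np.array([F[0]+c*u-s*v,F[1]+s*u+c*v,z])
def go(P,tilt=0):  # tilt: tool z leans towards case rear (deg)
    o=get_obs();w,x,y,z=o['tool_rot'];r=R.from_quat([x,y,z,w])
    t=np.radians(tilt);c,s=np.cos(A),np.sin(A)
    zt=np.array([c*np.sin(t),s*np.sin(t),-np.cos(t)]);yt=np.array([-s,c,0]);xt=np.cross(yt,zt)
    g=R.from_matrix(np.c_[xt,yt,zt])
    print('t',round(o['t'],2),'pos',o['eef_pos'].round(4),'F',o['contact_force'].round(1),'w',o['gripper_width'],'shift',r.inv().apply(P-o['eef_pos']).round(4),'turn',(r.inv()*g).as_rotvec(degrees=True).round(1),'q',o['q'].round(2))
E
python3 -c "
from h import *
go(case(.04,-.09,.23))"
```

```text
t 1.0 pos [0.3939 0.2981 0.2314] F [ 0.7 -0.2 -0. ] w -0.0028256604945792077 shift [-0.2014 -0.2904  0.0014] turn [0. 0. 0.] q [-0.88  0.18  0.12  1.99 -0.03  0.98  0.74]
```

Call:
arm_command:
  commands: [-0.201,-0.29,0,0,0,0,0,-0.201,-0.29,0,0,0,0,0,-0.201,-0.29,0,0,0,0,0,-0.201,-0.29,0,0,0,0,0,-0.201,-0.29,0,0,0,0,0,-0.201,-0.29,0,0,0,0,0,-0.201,-0.29,0,0,0,0,0,-0.201,-0.29,0,0,0,0,0]

```text
t: 1.8
eef_pos: [0.5704, -0.014, 0.2316]
tool_rot: [0.001, 0.048, 0.999, -0.002]
contact_force: [-0.3, 0.3, -0.1]
gripper_width: 0.002
grasp_force: 0.0
```

```bash
python3 -c "
from h import *
import cv2
go(case(.04,-.09,.113))
a=read_camera('wrist');b=read_camera('scene')
cv2.imwrite('pics/w1.png',np.vstack([cv2.resize(a['img'],(480,300)),cv2.resize(b['img'],(480,300))])[:,:,::-1])"
```

```text
t 1.8 pos [ 0.5704 -0.014   0.2316] F [-0.3  0.3 -0.1] w 0.0015074028384256212 shift [0.0017 0.0057 0.1186] turn [-0.2  0.1 -0.5] q [-0.37  0.31  0.35  1.83 -0.12  1.02  1.5 ]
```

View pics/w1.png

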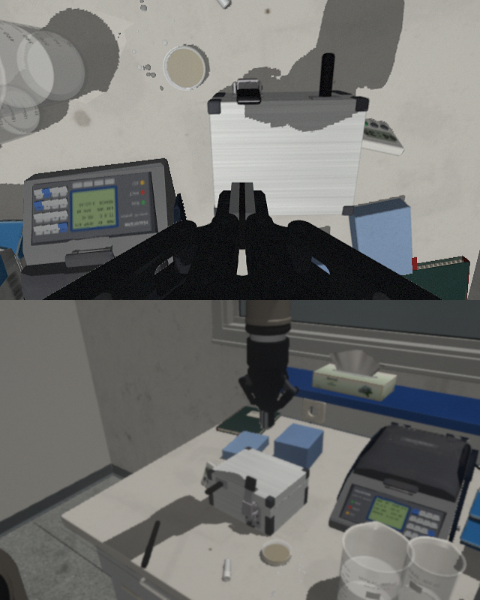

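The wrist view shows the lever pad at about (248,92), in line with the closed fingers and clear of them. I'll go down behind it and push forwards.

Call:
arm_command:
  commands: [0.002,0.006,0.05,0,0,0,0,0.002,0.006,0.09,0,0,0,0,0.002,0.006,0.117,0,0,0,0,0.002,0.006,0.117,0,0,0,0,0.015,0.006,0.117,0,0,0,0,0.03,0.006,0.117,0,0,0,0,0.04,0.006,0.117,0,0,0,0,0.04,0.006,0.117,0,0,0,0]

```text
t: 2.7
eef_pos: [0.5295, 0.0044, 0.116]
tool_rot: [0.001, 0.043, 0.999, 0.001]
contact_force: [2.3, 1.1, 0.8]
gripper_width: 0.002
grasp_force: 1.1
```

Call:
arm_command:
  commands: [0.01,0,0,0,0,0,0,0.02,0,0,0,0,0,0,0.03,0,0,0,0,0,0,0.04,0,0,0,0,0,0,0.05,0,0,0,0,0,0,0.06,0,0,0,0,0,0,0.065,0,0,0,0,0,0,0.065,0,0,0,0,0,0]

```text
t: 3.5
eef_pos: [0.4633, 0.0089, 0.1143]
tool_rot: [-0.0, 0.043, 0.999, 0.0]
contact_force: [0.5, 0.3, 0.0]
gripper_width: 0.004
grasp_force: 0.0
```

```bash
python3 -c "
from h import *
import cv2
go(case(-.032,0,.18))
a=read_camera('wrist');b=read_camera('scene')
cv2.imwrite('pics/w2.png',np.vstack([cv2.resize(a['img'],(480,300)),cv2.resize(b['img'][180:330,220:460],(480,300))])[:,:,::-1])"
```

```text
t 3.5 pos [0.4633 0.0089 0.1143] F [0.5 0.3 0. ] w 0.004100952768833167 shift [-0.0352  0.0817 -0.0658] turn [ 0. -0.  0.] q [-0.42  0.3   0.31  2.17 -0.15  0.69  1.48]
```

View pics/w2.png

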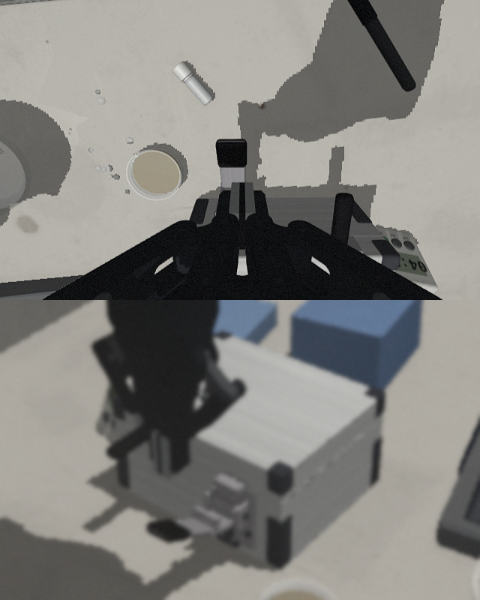

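The wrist view shows the lever pad swung forwards and down to about (232,153), so the latch is open. Next I'll go above the tab, with the fingers opening across it.

Call:
arm_command:
  commands: [0,0,-0.045,0,0,0,0,0,0,-0.06,0,0,0,0.3,-0.035,0.04,-0.065,0,0,0,0.6,-0.035,0.082,-0.065,0,0,0,0.6,-0.035,0.082,-0.065,0,0,0,0.6,-0.035,0.082,-0.065,0,0,0,0.6,-0.035,0.082,-0.065,0,0,0,0.6]

```text
t: 4.3
eef_pos: [0.506, 0.0863, 0.179]
tool_rot: [-0.0, 0.044, 0.999, -0.0]
contact_force: [-0.9, -0.8, 0.4]
gripper_width: 0.601
grasp_force: 0.0
```

```bash
python3 -c "
from h import *
import cv2
go(case(-.032,0,.063))
a=read_camera('wrist');b=read_camera('top')
cv2.imwrite('pics/w3.png',np.vstack([cv2.resize(a['img'],(480,300)),cv2.resize(b['img'][150:300,240:480],(480,300))])[:,:,::-1])"
```

```text
t 4.3 pos [0.506  0.0863 0.179 ] F [-0.9 -0.8  0.4] w 0.6013476461173001 shift [0.0005 0.001  0.116 ] turn [-0.  -0.  -0.1] q [-0.55  0.28  0.3   2.01 -0.11  0.87  1.3 ]
```

View pics/w3.png

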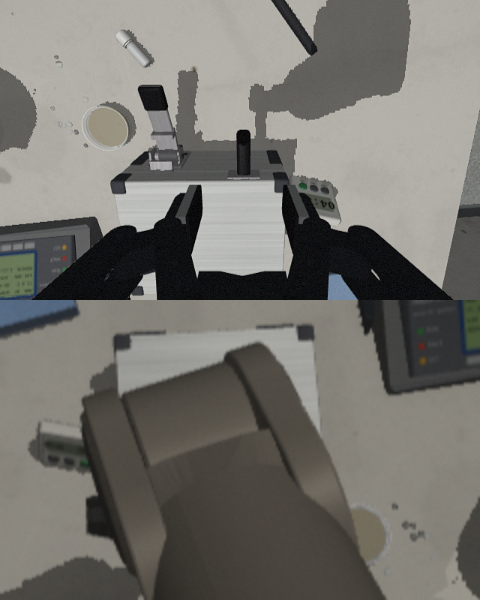

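The latch lies fully open, with its pad at about (152,97). The tab at about (243,152) is centred between the fingers, so I'll go down and grip it.

Call:
arm_command:
  commands: [0,0.001,0.05,0,0,0,0.6,0,0.001,0.09,0,0,0,0.6,0,0.001,0.116,0,0,0,0.6,0,0.001,0.116,0,0,0,0.6,0,0.001,0.116,0,0,0,0,0,0.001,0.116,0,0,0,0,0,0.001,0.116,0,0,0,0,0,0.001,0.116,0,0,0,0]
  force: 30

```text
t: 5.2
eef_pos: [0.5076, 0.0876, 0.0651]
tool_rot: [0.001, 0.044, 0.999, 0.0]
contact_force: [-1.2, -4.5, 7.9]
gripper_width: 0.157
grasp_force: 32.5
```

```bash
python3 -c "
from h import *
# grasp path, hinge case (.15, z .070), tab (-.182,+.012)
o=get_obs();print(o['gripper_width'],o['grasp_force'])
for a in np.arange(0,1.51,.1):
    u=.15-.182*np.cos(a)+.012*np.sin(a);z=.07+.182*np.sin(a)+.012*np.cos(a)
    print(round(a,1),'dx',round(-(u+.032),4),'dz',round(-(z-.082),4))
go(case(-.032,0,.063))"
```

```text
0.15735455799636405 32.47880816459656
0.0 dx -0.0 dz -0.0
0.1 dx -0.0021 dz -0.0181
0.2 dx -0.006 dz -0.0359
0.3 dx -0.0117 dz -0.0532
0.4 dx -0.019 dz -0.0699
0.5 dx -0.028 dz -0.0858
0.6 dx -0.0386 dz -0.1007
0.7 dx -0.0505 dz -0.1144
0.8 dx -0.0638 dz -0.1269
0.9 dx -0.0783 dz -0.138
1.0 dx -0.0938 dz -0.1476
1.1 dx -0.1101 dz -0.1556
1.2 dx -0.1272 dz -0.162
1.3 dx -0.1449 dz -0.1666
1.4 dx -0.1629 dz -0.1694
1.5 dx -0.1811 dz -0.1704
t 5.2 pos [0.5076 0.0876 0.0651] F [-1.2 -4.5  7.9] w 0.15735455799636405 shift [ 0.002  -0.0005  0.002 ] turn [ 0.   0.2 -0. ] q [-0.5   0.46  0.25  2.08 -0.19  0.62  1.37]
```

Gripped at 32 N with 13 mm opening. I'll raise the lid along its arc, slowly, letting the tab pivot in the pads.

Call:
arm_command:
  commands: [-0.001,0,-0.009,0,0,0,0,-0.002,0,-0.018,0,0,0,0,-0.004,0,-0.027,0,0,0,0,-0.006,0,-0.036,0,0,0,0,-0.009,0,-0.045,0,0,0,0,-0.012,0,-0.053,0,0,0,0,-0.019,0,-0.07,0,0,0,0,-0.019,0,-0.07,0,0,0,0]

```text
t: 6.0
eef_pos: [0.5256, 0.0862, 0.1351]
tool_rot: [0.0, 0.044, 0.999, -0.0]
contact_force: [-0.2, -5.4, 1.2]
gripper_width: 0.155
grasp_force: 30.9
```

```bash
python3 -c "
from h import *
import cv2
go(case(-.032+.019,0,.063+.07))
o=get_obs();print(o['grasp_force'],o['torque'].round(2))
a=read_camera('wrist');b=read_camera('scene')
cv2.imwrite('pics/w4.png',np.vstack([cv2.resize(a['img'],(480,300)),cv2.resize(b['img'][150:300,220:460],(480,300))])[:,:,::-1])"
```

```text
t 6.0 pos [0.5256 0.0862 0.1351] F [-0.2 -5.4  1.2] w 0.15525487450463057 shift [ 0.0011 -0.0007  0.0021] turn [-0.  0. -0.] q [-0.52  0.37  0.29  2.   -0.15  0.79  1.34]
30.90375065803528 [-0.97  0.37  0.15]
```

View pics/w4.png

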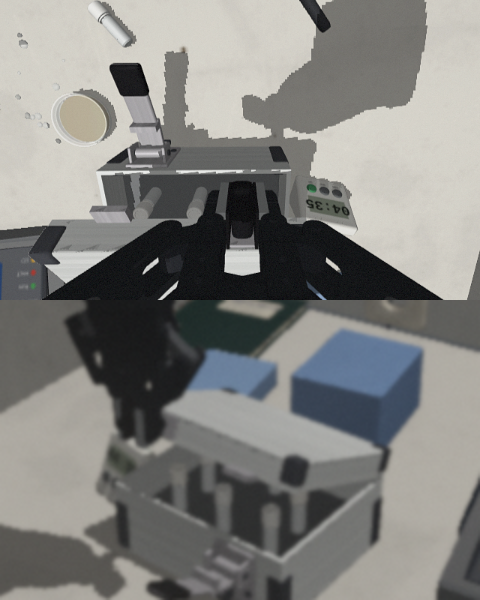

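The lid rises with the tab and the vials are visible, so I'll continue along the arc.

Call:
arm_command:
  commands: [-0.009,0,-0.016,0,0,0,0,-0.0145,0,-0.0235,0,0,0,0,-0.0195,0,-0.031,0,0,0,0,-0.0315,0,-0.0445,0,0,0,0,-0.045,0,-0.057,0,0,0,0,-0.059,0,-0.068,0,0,0,0,-0.075,0,-0.078,0,0,0,0,-0.075,0,-0.078,0,0,0,0]

```text
t: 6.9
eef_pos: [0.6018, 0.0802, 0.2127]
tool_rot: [0.001, 0.044, 0.999, 0.0]
contact_force: [-1.5, -2.8, 3.9]
gripper_width: 0.158
grasp_force: 31.8
```

Call:
arm_command:
  commands: [-0.008,0,-0.004,0,0,0,0,-0.016,0,-0.008,0,0,0,0,-0.033,0,-0.0145,0,0,0,0,-0.051,0,-0.019,0,0,0,0,-0.069,0,-0.022,0,0,0,0,-0.087,0,-0.023,0,0,0,0,-0.087,0,-0.023,0,0,0,0,-0.087,0,-0.023,0,0,0,0]

```text
t: 7.7
eef_pos: [0.6868, 0.0734, 0.234]
tool_rot: [0.001, 0.043, 0.999, 0.0]
contact_force: [1.8, -1.1, -4.7]
gripper_width: 0.157
grasp_force: 33.3
```

```bash
python3 -c "
from h import *
import cv2
go(case(-.032+.181,0,.063+.1704))
o=get_obs();print(o['grasp_force'],o['torque'].round(2))
a=read_camera('wrist');b=read_camera('scene')
cv2.imwrite('pics/w5.png',np.vstack([cv2.resize(a['img'],(480,300)),cv2.resize(b['img'][100:300,200:520],(480,300))])[:,:,::-1])"
```

```text
t 7.7 pos [0.6868 0.0734 0.234 ] F [ 1.8 -1.1 -4.7] w 0.157309220618012 shift [ 0.0008 -0.0019  0.0006] turn [0.  0.1 0. ] q [-0.42  0.51  0.32  1.53 -0.17  1.13  1.43]
33.30078184604645 [-0.34 -0.34 -0.01]
```

View pics/w5.png

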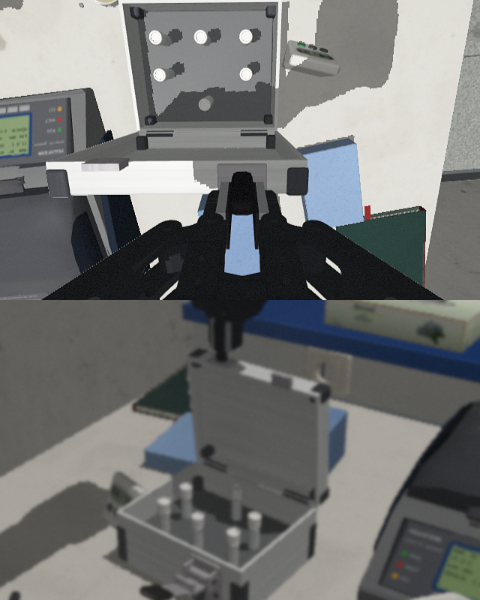

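The lid stands nearly upright (about 1.5 rad). I'll let go and retreat upwards.

Call:
arm_command:
  commands: [0,0,0,0,0,0,0.5,0,0,0,0,0,0,0.5,0,0,0,0,0,0,0.5,0,0,-0.02,0,0,0,0.5,0,0,-0.05,0,0,0,0.5,0,0,-0.09,0,0,0,0.5,0,0,-0.12,0,0,0,0.5,0,0,-0.12,0,0,0,0.5]

```text
t: 8.6
eef_pos: [0.6888, 0.0729, 0.3604]
tool_rot: [0.005, 0.043, 0.999, 0.001]
contact_force: [-0.0, 0.3, -0.2]
gripper_width: 0.499
grasp_force: 0.0
```

```bash
python3 -c "
from h import *
import cv2
go(case(0,0,.3))
a=read_camera('wrist');b=read_camera('scene')
cv2.imwrite('pics/w6.png',np.vstack([cv2.resize(a['img'],(480,300)),cv2.resize(b['img'][100:300,200:520],(480,300))])[:,:,::-1])"
```

```text
t 8.6 pos [0.6888 0.0729 0.3604] F [-0.   0.3 -0.2] w 0.4991989898617509 shift [ 0.1524 -0.0017  0.059 ] turn [0.2 0.5 0. ] q [-0.43  0.44  0.35  1.36 -0.15  1.36  1.41]
```

View pics/w6.png

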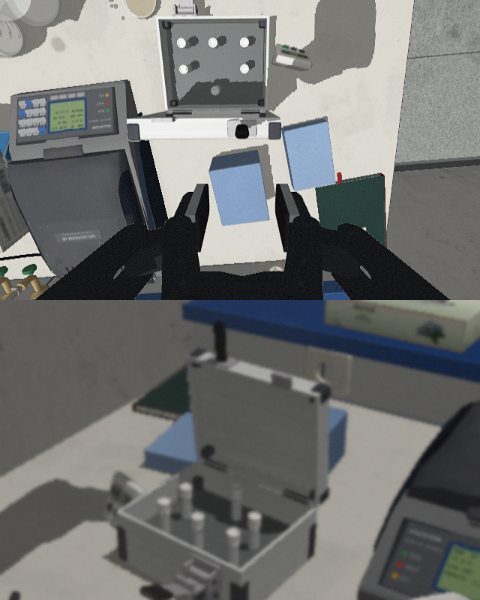

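The lid stands upright with its tab free, the latch is open, and the robot is clear of everything, so I'll hand it in.

```bash
python3 -c "
from station import *
print(hand_in())"
```

```text
the job is handed in; nothing more can be done
None
```

The case is open: the latch was flipped fully forwards, then the lid was raised by its tab to nearly upright (about 1.5 rad) and stayed there when let go; the robot stood clear, and I handed the job in after about 9 s of robot time.

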